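# Pack and seal a clean-room transfer box

### The arm

A 7-joint arm with a two-finger parallel gripper is mounted at the origin on the work surface. World frame = base frame: x ahead of the robot, y to its left, z up, the work surface at z = 0. Lengths are in m, angles in rad, forces in N, time in s.
With the tool pointing down it reaches from about 0.35 to 0.9 m from the base axis. Payload 8.1 kg.
Tool frame: the origin (TCP) lies at the very end of the fingers, on their centre line; the grasp point (between the pads) lies 19 mm behind it; z points along the fingers, x is the direction in which the jaws open and shut, and the axes are right-handed (so a half turn about z gives the same grasp; the last joint's range is limited). The gripper opens to 92 mm and grips with 3 to 60 N. Pads are 19 mm wide; open, the fingers measure 130 mm over their backs; the gripper's body (75 mm by 190 mm) begins 47 mm behind the grasp point.
Start: joints at [-1.289, 0.434, 0.025, 1.573, -0.012, 1.134, -0.075], TCP at [0.235, 0.579, 0.227] pointing down, gripper open.
Joint ranges: [-2.62, 2.62], [-0.44, 2.09], [-1.27, 1.32], [0.08, 2.57], [-1.32, 4.46], [0.12, 2], [-2.74, 2.74]. Speed limits (rad/s): [2.22, 2.22, 3.01, 3.01, 3.14, 3.14, 3.14].

### API

Orientations are given as a rotation vector (axis times angle).
In Python, from cell import status, viewer, arm gives the robot as it stands.
- The arm moves only by the tool jog_arm, never from a script. Its argument "commands" is text: rows parted by semicolons, each of 7 numbers parted by spaces: the closure, from -1 (fully open) to 1 (shut), then the shift along the world's x, y, z normalised to -1 to 1, where 1 is 0.3 m, then the turn, a rotation vector about the world's x, y, z normalised to -1 to 1, where 1 is 2 pi rad. In form: jaw dx dy dz wx wy wz; .... A call has exactly 5 rows; each row shifts and turns the commanded pose from where the row before left it; what a row does not reach is not made up. A row lasts 1/10 s, in which the tool goes at most 50 mm and 8.59 degrees, less where a joint would pass 70% of its speed; a pose out of reach is approached as far as the arm can. A call with a number of a shift or a turn outside -1 to 1 is refused whole. A call with a gripper value outside its range is refused whole. The fingers move at their own pace and stop on an object; "force" is the grip in N (left out, the last holds). Time passes only in rows, so rows that do not move let the fingers close, or fill a call up. It gives the time, the measured TCP pose, the force and the opening at its end, in the units of the state.
- status.observe(): the state, without advancing time (a new reading comes with each control period).
- viewer.get_image(name): name is "side" or "top" or "wrist"; returns a dict with "pixels" (384x512x3 uint8, red, green, blue), "z_map" (384x512 float32, m along the optical axis (not along the pixel's ray), 0 where there is no reading), "camera_matrix" (3x3 intrinsics, pixels), "k1" (the pictures are not rectified: a ray, as slopes to the right and down, at radius r is drawn at 1 + k1 r^2 times it, then the intrinsics apply), "R" (3x3) and "t" (3): a world point X has camera coordinates R X + t. Camera axes: x right, y down, z forward; pixel columns grow to the right and rows downward; lengths in m; the calibration is good to about 2 mm. A picture is of the moment at which its call begins.
- arm.sign_off(): hands the job in, once; it reports no verdict.
The state is a dict: "clock": time; "joints": joint angles; "dq": joint speeds; "joint_efforts": joint torques, N m; "position": TCP position; "ee_rot": TCP orientation; "force": force on the tool from outside, world axes, zero at the start; "ft_torque": the same for the moment, N m; "width": opening from 0.0 (shut) to 1.0 (fully open).
Only numpy, scipy, OpenCV 4.12 (cv2) and the standard library are available. Lean on these libraries where they do the work, as an engineer would, in place of code of your own. Each camera call takes 0.05 s, during which the arm holds its last target. There are 200 camera calls.

### The job

Set the short jar down in the deeper bay of the open transfer box and the flat case on the raised floor of the other bay, each flat on its floor and without dropping them, so that nothing stands above the rim, and shut the lid fully. Then take the seal press from its mat, run its sole with light, steady pressure along the whole sprung strip on the shut lid, in one stroke from the end nearer the robot to the far end without lifting off on the way, and stand the press upright back on its mat. Leave the other things on the bench where they are.

Things in the scene. Friction and masses are not known exactly. Their poses are not given: they have to be found in the camera images.
- transfer_box: Open aluminium box, fixed: 160 mm (x), 240 mm (y), 77 mm high, walls and floor 5 mm. Origin: centre of its underside, z up. A full-height divider at y = 0 makes two bays, at +y and -y, each 150 mm (x) by about 112 mm (y). The lid is hinged along the +x top edge, on the robot's left (world +y); the box's +y end is nearer the robot.
- floor_low: Light grey floor pad of the deeper bay, 146 x 108 x 6 mm, fixed in the box. Origin: centre of its underside, 5 mm above the bench; axes as the box's. Its top is 66 mm below the rim. Which bay has it varies.
- floor_high: Light grey raised floor of the shallower bay, 146 x 108 x 36 mm, fixed in the box. Origin: centre of its underside, 5 mm above the bench; axes as the box's. Its top is 36 mm below the rim.
- lid (a joint): Angle of the box's lid, rad: 0 shut, 1.57 upright, 1.9 wide open (leaning outward, to the robot's left). Flat aluminium plate 6 mm thick, reaching 164 mm from the hinge, 244 mm wide, no handle: push its outer face or the strip over and down. A stiff hinge (about 0.4 N m) holds it at any angle; it stops at 0. It starts open.
- lid_hinge (a point): Middle of the hinge line, 77.5 mm above the bench, at the level of the lid's inner face; its axes turn with the lid: the plate reaches to -x, its outer face looks to +z (up when shut). The strip stands out from the outer face between 132 and 158 mm from the hinge.
- strip (a joint): How far the sprung strip on the lid is pushed in, m: 0 at rest, at most 0.012. A spring pushes back with about 1.6 N at first and 0.8 N more for each mm (about 5 N at 4 mm). It counts as pressed from 1.5 mm.
- strip_mid (a point): Centre of the outer (pressed) face of the grey sprung strip, flat, 26 mm wide (x), 210 mm long (y), along the lid's free edge, 20 mm out of the lid's outer face. z points out of the lid: up when shut, the face then 104 mm above the bench. Moves with lid and strip. +y is the end nearer the robot. Ends count as reached when the press's middle is over 60 mm from the centre.
- jar: Short white round jar with a white screw cap, 54 mm across, 60 mm high, upright, about 0.15 kg. Origin: centre of its underside.
- flat_case: Flat grey rectangular case with a dark seam, 90 mm (x) by 52 mm (y) by 28 mm high, about 0.14 kg. Origin: centre of its underside, z up.
- seal_press: Hand tool: white flat sole 56 mm (x) by 36 mm (y) by 16 mm thick, with an upright steel fin on it, 54 mm long (x), 18 mm thick (y), its top 72 mm above the sole's underside; grip it by the fin. About 0.16 kg. Origin: centre of the sole's underside, z up. It starts standing on the mat.
- mat: Thin black rubber mat fixed on the bench, 120 mm (x) by 100 mm (y) by 4 mm, where the seal press stands. Origin: centre of its underside.
- bottle: Bystander: taller white round bottle with a neck, 60 mm across, 110 mm high. Origin: centre of its underside.
- dish: Bystander: low glass dish, 60 mm across, 14 mm high, among the task's things. Origin: centre of its underside.
- bowl: Bystander: steel bowl, 100 mm across, 45 mm high, near the robot. Origin: centre of its underside.
- tray: Bystander: empty steel tray, 220 x 130 x 25 mm, on the robot's right. Origin: centre of its underside.
Not all that is in view belongs to the job. Leave any green or yellow look-alike of the seal_press alone. What is shaped like the flat_case but turquoise is not meant.

How it is judged:
On the way, in this order (a step that is already met when the one before it is completed fails the run):
1. the jar stands on the low floor of the deep bay and the case lies on the raised floor, both let go (x of jar in the frame of floor_low between -0.06 and 0.06 m and y of jar in the frame of floor_low between -0.042 and 0.042 m and z of jar in the frame of floor_low between 0.002 and 0.01 m and angle between each of jar, flat_case's own z axis and vertical below 0.1 rad and x of flat_case in the frame of floor_high between -0.06 and 0.06 m and y of flat_case in the frame of floor_high between -0.042 and 0.042 m and z of flat_case in the frame of floor_high between 0.032 and 0.04 m and contact force between the fingers and jar below 0.1 N and contact force between the fingers and flat_case below 0.1 N), for 0.2 s.
2. the lid is fully shut over them (x of jar in the frame of floor_low between -0.06 and 0.06 m and y of jar in the frame of floor_low between -0.042 and 0.042 m and z of jar in the frame of floor_low between 0.002 and 0.01 m and angle between each of jar, flat_case's own z axis and vertical below 0.1 rad and x of flat_case in the frame of floor_high between -0.06 and 0.06 m and y of flat_case in the frame of floor_high between -0.042 and 0.042 m and z of flat_case in the frame of floor_high between 0.032 and 0.04 m and value of joint lid below 0.03 rad), for 0.2 s.
3. the press pushes the strip in at its near end (value of joint lid below 0.03 rad and value of joint strip above 0.0015 m and contact force between seal_press and transfer_box above 2 N and x of seal_press in the frame of strip_mid between -0.018 and 0.018 m and y of seal_press in the frame of strip_mid between 0.06 and 0.125 m and z of seal_press in the frame of strip_mid between -0.004 and 0.004 m), for 0.1 s.
4. the press pushes the strip in at its middle (value of joint lid below 0.03 rad and value of joint strip above 0.0015 m and contact force between seal_press and transfer_box above 2 N and x of seal_press in the frame of strip_mid between -0.018 and 0.018 m and y of seal_press in the frame of strip_mid between -0.02 and 0.02 m and z of seal_press in the frame of strip_mid between -0.004 and 0.004 m), for 0.1 s.
5. the press pushes the strip in at its far end (value of joint lid below 0.03 rad and value of joint strip above 0.0015 m and contact force between seal_press and transfer_box above 2 N and x of seal_press in the frame of strip_mid between -0.018 and 0.018 m and y of seal_press in the frame of strip_mid between -0.125 and -0.06 m and z of seal_press in the frame of strip_mid between -0.004 and 0.004 m), for 0.1 s.
At the end, for the whole second after the job is handed in: Jar upright on the low floor and case flat on the raised floor (0.1 rad, 4 mm in height); lid below 0.03 rad; strip out (below 1 mm); press upright on its mat (0.1 rad; origin within 50 mm in x, 40 mm in y of the mat's centre); jar, case and press at rest (below 0.02 m/s) (all of step 2 and x of seal_press in the frame of mat between -0.05 and 0.05 m and y of seal_press in the frame of mat between -0.04 and 0.04 m and z of seal_press in the frame of mat between 0 and 0.008 m and angle between seal_press's own z axis and vertical below 0.1 rad and linear speed of each of seal_press, jar, flat_case below 0.02 m/s and value of joint strip below 0.001 m); the robot touches nothing.
It fails at once if the press is lifted off the strip between its ends (less than 12 mm above the middle 100 mm of the strip without pressing it) (value of joint lid below 0.03 rad and x of seal_press in the frame of strip_mid between -0.018 and 0.018 m and y of seal_press in the frame of strip_mid between -0.05 and 0.05 m and z of seal_press in the frame of strip_mid between -0.004 and 0.012 m and value of joint strip below 0.0006 m).
It fails at once if the press bears on the box or its lid with more than 25 N (contact force between seal_press and transfer_box above 25 N).
It fails at once if the jar, the case or the press is dropped (faster than 0.6 m/s while not held) ((contact force between the fingers and jar below 0.05 N and linear speed of jar above 0.6 m/s) or (contact force between the fingers and flat_case below 0.05 N and linear speed of flat_case above 0.6 m/s) or (contact force between the fingers and seal_press below 0.05 N and linear speed of seal_press above 0.6 m/s)).
It fails at once if a bystander is moved by more than 30 mm or tipped over (distance of any of bottle, dish, bowl, tray from where it was at the start of the episode above 0.03 m or angle between any of bottle, dish, bowl, tray's own z axis and vertical above 0.5 rad).
It also fails if it takes over 72 s, if anything falls off the work surface, if the arm or the gripper's body presses on something with over 40 N, if the wrist force passes 120 N, or if a joint passes its speed limit or range.

## Working session

There is one attempt and no reset: what is moved stays moved. The work goes in short steps, Python scripts to look and compute and a tool call to move; the robot and the scene stay as the last step left them, time stands still between calls to the robot, and variables do not carry over. Pictures are saved under pics/ and viewed, about 8 in all and at most 12, crops included, and the job is handed in when it is done.

Besides the shell and the picture viewer there is one more tool, called after "Call:" as name(argument=value, ...) on one line, values as JSON. jog_arm: Moves the arm, as the interface text tells. Scaled input: -1 to 1 covers 0.3 m each way for a shift and 2 pi rad each way for a turn. Its arguments: {"type":"object","properties":{"commands":{"type":"string"},"force":{"type":"number"}},"required":["commands"]}

```bash
ls; mkdir -p pics; python3 - <<'E'
from cell import status, viewer, arm
import cv2, numpy as np
print(status.observe())
for n in ["top","side"]:
    d=viewer.get_image(n); np.savez("/tmp/%s0.npz"%n,**d)
    cv2.imwrite(f"pics/{n}0.png",d["pixels"][:,:,::-1]); print(n,d["camera_matrix"],d["k1"],d["R"],d["t"])
E
```

```text
pics
{'clock': 0.0, 'joints': array([-1.28859114,  0.43521235,  0.02496306,  1.57411563, -0.01159099,
        1.13400121, -0.07508674]), 'dq': array([-0.00060256, -0.00018088, -0.00121834,  0.00010412,  0.00111957,
        0.00022158,  0.00080154]), 'joint_efforts': array([ 2.07377234e-03, -6.67836714e+01,  9.86284576e-01, -3.14460397e+01,
       -6.03959640e-02,  4.25076485e-02,  1.30225581e-04]), 'position': array([0.23446658, 0.57878829, 0.2259443 ]), 'ee_rot': array([ 2.60443142e+00,  1.75505063e+00, -1.93387968e-03]), 'force': array([-0.54483337,  0.652442  , -0.28771   ]), 'ft_torque': array([ 0.00639062, -0.01452102,  0.0130025 ]), 'width': 0.99824262820386}
top [[476.34024294   0.         256.53801812]
 [  0.         476.34024294 182.72108129]
 [  0.           0.           1.        ]] -0.201452653906663 [[ 0.00259145 -0.99986814  0.01603074]
 [-0.98324888 -0.00546934 -0.18218598]
 [ 0.18224963 -0.01529008 -0.9831334 ]] [-0.1221309   0.4720189   1.17520598]
side [[361.9635906    0.         260.30946217]
 [  0.         361.9635906  191.14747631]
 [  0.           0.           1.        ]] -0.07718700670068146 [[ 0.76502227 -0.64399648  0.00307457]
 [-0.45688046 -0.54609396 -0.70216923]
 [ 0.45387352  0.53577039 -0.71200345]] [-0.41050384  0.1985474   0.83253191]
```

View pics/top0.png

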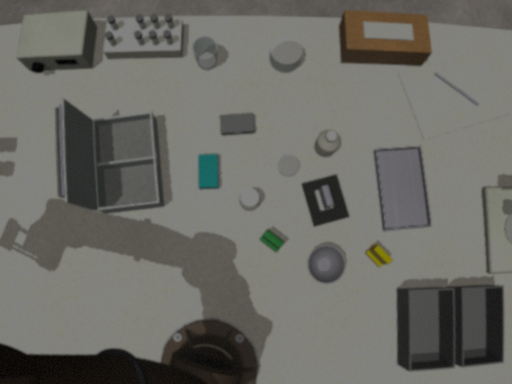

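View pics/side0.png

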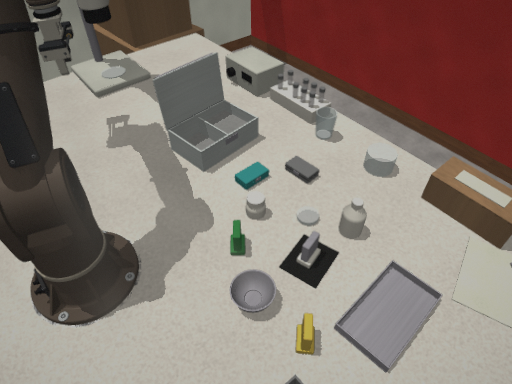

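The top view shows the box at about (128,162) with the lid leaning left. The jar is at (250,198), the grey case at (238,124), the press at (324,195) on its mat (325,200), the dish at (289,165) and the bottle at (328,142). The turquoise case and the green and yellow presses are decoys. The side view agrees.

```bash
cat > h.py <<'E'
import numpy as np, cv2
def cloud(d):
    K=d["camera_matrix"];k1=float(d["k1"]);z=d["z_map"].astype(float)
    v,u=np.mgrid[0:384,0:512]
    p=np.stack([(u-K[0,2])/K[0,0],(v-K[1,2])/K[1,1]],-1)
    q=p.copy()
    for _ in range(20): q=p/(1+k1*(q**2).sum(-1,keepdims=True))
    X=np.concatenate([q*z[...,None],z[...,None]],-1)
    W=(X-d["t"])@d["R"]           # R^T (X-t)
    W[z<=0]=np.nan
    return W
def proj(d,X):
    c=d["R"]@np.asarray(X)+d["t"]; s=c[:2]/c[2]; s=s*(1+float(d["k1"])*(s@s))
    K=d["camera_matrix"]; return K[0,0]*s[0]+K[0,2],K[1,1]*s[1]+K[1,2]
def rect(P):
    r=cv2.minAreaRect(P[:,:2].astype(np.float32)*1000); return np.round(r[0],1),np.round(r[1],1),round(r[2],1)
E
python3 - <<'E'
from h import *
T=dict(np.load("/tmp/top0.npz"));S=dict(np.load("/tmp/side0.npz"))
WT,WS=cloud(T),cloud(S)
def at(u,v):return WT[v,u]
for n,(u,v) in dict(jar=(250,198),case=(238,124),press=(324,195),mat=(310,210),farbay=(125,138),nearbay=(130,185),bottle=(328,142),dish=(289,165),bowl=(326,263),bench=(200,110),teal=(208,171),green=(272,240)).items(): print(n,np.round(at(u,v),4))
def near(W,c,r,z0,z1):
    m=(np.hypot(W[...,0]-c[0],W[...,1]-c[1])<r)&(W[...,2]>z0)&(W[...,2]<z1); return W[m]
for n,c,r,z0,z1 in [("jar",at(250,198),.05,.045,.08),("case",at(238,124),.065,.018,.05),("fin",at(324,195),.045,.045,.1),("sole",at(324,195),.05,.010,.1)]:
    for nm,W in (("top",WT),("side",WS)):
        P=near(W,c,r,z0,z1); 
        if len(P)>4: print(n,nm,len(P),*rect(P),"z pct",np.round(np.nanpercentile(P[:,2],[5,50,95]),4), "mean",np.round(P.mean(0),4))
# mat by darkness
g=T["pixels"].max(-1); m=np.zeros_like(g,bool); m[165:235,295:355]=g[165:235,295:355]<55
print("mat",rect(WT[m&(np.abs(WT[...,2])<.02)]))
E
```

```text
jar [ 0.431  -0.1036  0.0567]
case [ 0.6353 -0.0706  0.025 ]
press [ 0.4367 -0.2886  0.0741]
mat [ 0.4075 -0.2614  0.0064]
farbay [0.5908 0.2276 0.0442]
nearbay [0.4711 0.2161 0.0083]
bottle [ 0.5721 -0.3012  0.081 ]
dish [ 0.5266 -0.2067  0.0128]
bowl [ 0.2689 -0.3019  0.004 ]
bench [ 0.6842  0.0354 -0.0032]
teal [0.5066 0.0065 0.0251]
green [ 0.3245 -0.1581  0.0727]
jar top 286 [ 433.  -101.1] [46.5 45.4] 0.9 z pct [0.0566 0.0603 0.0642] mean [ 0.4327 -0.1018  0.0601]
jar side 254 [ 432.9 -103.6] [47.8 43.9] 50.1 z pct [0.0482 0.0585 0.0609] mean [ 0.4298 -0.107   0.0573]
case top 633 [638.1 -67.4] [52.2 90.5] 3.4 z pct [0.0232 0.028  0.0319] mean [ 0.6369 -0.0672  0.0278]
case side 420 [637.9 -69.6] [55.7 91.7] 4.5 z pct [0.0201 0.0264 0.0287] mean [ 0.6353 -0.0729  0.0259]
fin top 201 [ 436.2 -297.2] [53.4 18.8] 16.4 z pct [0.0506 0.0746 0.0796] mean [ 0.4349 -0.2955  0.0714]
fin side 249 [ 436.1 -297.8] [54.1 18.4] 14.6 z pct [0.0478 0.0733 0.0771] mean [ 0.4308 -0.3015  0.068 ]
sole top 340 [ 436.6 -293.3] [61.6 35.8] 24.5 z pct [0.0159 0.0621 0.0789] mean [ 0.4335 -0.2923  0.0515]
sole side 487 [ 435.8 -297.8] [57.4 36.2] 14.9 z pct [0.0145 0.0462 0.0765] mean [ 0.4296 -0.3038  0.0462]
mat (array([ 435.1, -302. ]), array([114.,  95.]), 15.4)
```

```bash
python3 - <<'E'
from h import *
T=dict(np.load("/tmp/top0.npz"));S=dict(np.load("/tmp/side0.npz"))
for nm,d in (("top",T),("side",S)):
    W=cloud(d)
    b=(W[...,0]>.36)&(W[...,0]<.74)&(W[...,1]>.05)&(W[...,1]<.5)
    rim=W[b&(abs(W[...,2]-.077)<.007)&(W[...,1]<.31)]
    print(nm,"rim",len(rim),rect(rim))
    P=W[b&(W[...,2]>.09)&(W[...,1]>.2)]
    print(" lid",len(P), np.round(np.percentile(P,[1,99],axis=0),3))
    c=P.mean(0);_,s,V=np.linalg.svd(P-c);print(" c",c,"n",V[2],"s",s[2]/len(P)**.5)
    for lo,hi,n in((.03,.055,'high'),(-.002,.02,'low')):
        F=W[b&(W[...,2]>lo)&(W[...,2]<hi)&(W[...,1]>.14)&(W[...,1]<.3)]
        print(n,len(F),rect(F) if len(F)>4 else '',np.median(F[:,2]))
E
python3 - <<'E'
import sys;sys.path.insert(0,'.')
import cv2
i=cv2.imread('pics/top0.png')[90:220,40:270]
cv2.imwrite('pics/topc.png',cv2.resize(i,None,fx=3.4,fy=3.4,interpolation=2))
E
```

```text
top rim 880 (array([525.2, 217.9]), array([243.3, 167. ]), 7.8)
 lid 3448 [[0.394 0.287 0.092]
 [0.63  0.344 0.243]]
 c [0.50853883 0.31022709 0.18638294] n [-0.12530154  0.97888834 -0.1614842 ] s 0.005904108591783495
high 2498 (array([523.1, 216.2]), array([241. , 156.3]), 6.8) 0.041167712240489644
low 4006 (array([549.9, 220.1]), array([159.7, 379.8]), 90.0) 0.006448997843922331
side rim 664 (array([525.3, 217.2]), array([246.4, 171.8]), 7.2)
 lid 3181 [[0.394 0.285 0.092]
 [0.631 0.328 0.241]]
 c [0.50559867 0.30541719 0.17211183] n [ 0.12794189 -0.98658095  0.10143424] s 0.002403212991978302
high 1208 (array([522.9, 216.8]), array([243.4, 161.2]), 5.5) 0.041188384431496215
low 1314 (array([550.1, 219.6]), array([159.1, 379.8]), 89.9) 0.0016778066789867032
```

View pics/topc.png

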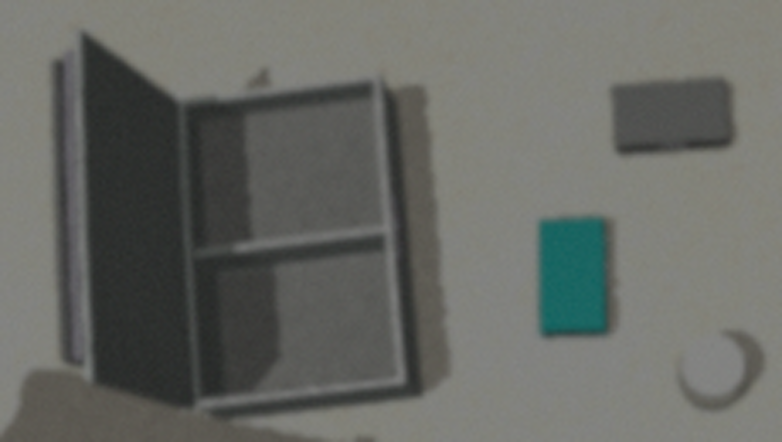

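The deep bay is the near one, with its floor at about 8 mm. The raised floor in the far bay reads 41 mm. The box centre is about (0.525, 0.216), turned about 7.3°, and the lid leans outward at roughly 1.68 rad. I'll start with the case.

Call:
jog_arm(commands="-1 0 0 0.16 0 0 0; -1 0 0 0.16 0 0 0; -1 0.085 -0.136 0 0 0 -0.0222; -1 0.085 -0.136 0 0 0 -0.0222; -1 0.085 -0.136 0 0 0 -0.0222", force=20)

```text
clock: 0.6
position: [0.3117, 0.4554, 0.3227]
ee_rot: [-2.916, -1.169, -0.0]
force: [1.4, -0.3, 0.4]
width: 1.0
```

Call:
jog_arm(commands="-1 0.085 -0.136 0 0 0 -0.0222; -1 0.085 -0.136 0 0 0 -0.0222; -1 0.085 -0.136 0 0 0 -0.0222; -1 0.085 -0.136 0 0 0 -0.0222; -1 0.085 -0.136 0 0 0 -0.0222")

```text
clock: 1.1
position: [0.4391, 0.251, 0.3227]
ee_rot: [-3.14, -0.101, 0.0]
force: [0.9, 0.4, -0.2]
width: 1.004
```

Call:
jog_arm(commands="-1 0.085 -0.136 0 0 0 0; -1 0.085 -0.136 0 0 0 0; -1 0.085 -0.136 0 0 0 0; -1 0.085 -0.136 0 0 0 0; -1 0.085 -0.136 0 0 0 0")

```text
clock: 1.6
position: [0.5666, 0.0472, 0.3226]
ee_rot: [-3.139, -0.111, 0.0]
force: [0.7, 0.9, -0.1]
width: 1.001
```

Call:
jog_arm(commands="-1 0.079 -0.1285 0 0 0 0; -1 0.079 -0.1285 0 0 0 0; -1 0.08 -0.1285 0 0 0 0; -1 0 0 -0.16 0 0 0; -1 0 0 -0.16 0 0 0")

```text
clock: 2.1
position: [0.6387, -0.0693, 0.2262]
ee_rot: [3.139, 0.105, 0.005]
force: [-0.6, 1.4, -0.9]
width: 1.001
```

```bash
python3 - <<'E'
from cell import viewer,status
import cv2
from h import *
d=viewer.get_image("wrist"); s=status.observe(); print(s["position"],s["ee_rot"])
cv2.imwrite("pics/w1.png",d["pixels"][:,:,::-1]); W=cloud(d)
m=(abs(W[...,0]-.638)<.08)&(abs(W[...,1]+.069)<.08)&(W[...,2]>.018)&(W[...,2]<.05)
print(m.sum(),rect(W[m]),np.percentile(W[m][:,2],[10,50,90]))
E
```

```text
[ 0.63353848 -0.06689588  0.21681032] [-3.13932198 -0.10755776  0.01691519]
3744 (array([639.1, -68.3]), array([51.9, 91.1]), 3.8) [0.02665011 0.02778641 0.02880409]
```

The wrist view puts the case at (0.639, -0.068), top at 28 mm and yaw 3.8°, which agrees with the other cameras. Descending.

Call:
jog_arm(commands="-1 0 0 -0.16 0 0 0; -1 0 0 -0.16 0 0 0; -1 0 0 -0.16 0 0 0; -1 0 0 -0.12 0 0 0; -1 0 0 0 0 0 0")

```text
clock: 2.65
position: [0.6341, -0.0656, 0.0426]
ee_rot: [-3.138, -0.111, 0.014]
force: [0.0, -0.6, 0.3]
width: 1.0
```

Call:
jog_arm(commands="-1 0 0 -0.07 0 0 0; -1 0 0 -0.06 0 0 0; -1 0 0 0 0 0 0; 1 0 0 0 0 0 0; 1 0 0 0 0 0 0")

```text
clock: 3.15
position: [0.6389, -0.0668, 0.01]
ee_rot: [3.14, 0.11, 0.004]
force: [0.4, -0.0, 0.4]
width: 0.875
```

Call:
jog_arm(commands="1 0 0 0 0 0 0; 1 0 0 0 0 0 0; 1 0 0 0 0 0 0; 1 0 0 0 0 0 0; 1 0 0 0 0 0 0")

```text
clock: 3.65
position: [0.6378, -0.0667, 0.0081]
ee_rot: [-3.14, -0.11, -0.001]
force: [-0.3, -0.3, 4.6]
width: 0.563
```

Call:
jog_arm(commands="1 0 0 0.08 0 0 0; 1 0 0 0.12 0 0 0; 1 0 0 0.15 0 0 0; 1 0 0 0.06 0 0 0; 1 -0.0296 0.1 0 0 0 0.0048", force=25)

```text
clock: 4.15
position: [0.631, -0.0423, 0.1345]
ee_rot: [3.134, 0.147, 0.01]
force: [1.0, -0.3, -2.1]
width: 0.563
```

Call:
jog_arm(commands="1 -0.0296 0.15 0 0 0 0.0048; 1 -0.0296 0.16 0 0 0 0; 1 -0.0296 0.16 0 0 0 0; 1 -0.0296 0.16 0 0 0 0; 1 -0.0296 0.13 0 0 0 0")

```text
clock: 4.65
position: [0.583, 0.1945, 0.1303]
ee_rot: [-3.134, -0.207, 0.001]
force: [-0.1, 0.7, -1.3]
width: 0.567
```

Call:
jog_arm(commands="1 0 0.074 0 0 0 0; 1 0 0 0 0 0 0; 1 0 0 0 0 0 0; 1 0 0 0 0 0 0; 1 0 0 0 0 0 0")

```text
clock: 5.15
position: [0.5845, 0.2116, 0.1307]
ee_rot: [3.134, 0.201, -0.0]
force: [-0.2, -0.2, -2.0]
width: 0.566
```

```bash
python3 - <<'E'
from cell import viewer,status
import cv2
from h import *
d=viewer.get_image("wrist"); s=status.observe(); print(s["position"],s["ee_rot"],s["width"])
t=viewer.get_image("side")
cv2.imwrite("pics/w2.png",np.hstack([d["pixels"][:,:,::-1],t["pixels"][0:384,80:368,::-1]]))
E
```

```text
[0.58453168 0.21188159 0.13078457] [3.13471710e+00 2.01041824e-01 1.42683637e-06] 0.5637733415661657
```

View pics/w2.png

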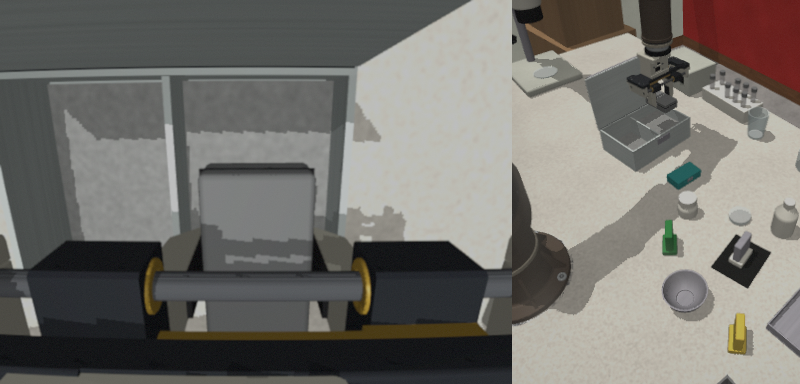

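The case is held square over the far bay. In the wrist view the divider is at u≈170 and the far end wall at u≈345. I'll check the bay walls with the depth map before lowering.

```bash
python3 - <<'E'
from cell import viewer
from h import *
d=viewer.get_image("wrist"); W=cloud(d)
a=np.radians(7.3); by=np.array([-np.cos(a),-np.sin(a)]); bx=np.array([-np.sin(a),np.cos(a)]); C=np.array([.525,.216])
q=(W[...,:2]-C); X=q@bx*1000; Y=q@by*1000; Z=W[...,2]*1000
m=(Z>70)&(Z<84)&(X>-20)&(X<60)
h,e=np.histogram(Y[m],bins=np.arange(-130,130,4));print([(int(b),int(n)) for n,b in zip(h,e) if n>3])
m=(Z>70)&(Z<84)&(Y>-100)&(Y<-30);h,e=np.histogram(X[m],bins=np.arange(40,110,3));print([(int(b),int(n)) for n,b in zip(h,e) if n])
m=(Z>35)&(Z<47)&(X>-70)&(X<70)&(Y<-5)&(Y>-115);print(np.median(Z[m]),np.percentile(Y[m],[1,99]),np.percentile(X[m],[1,99]))
mm=(Z>70)&(Z<84)&(Y>-110)&(Y<-10)&(X>60)&(X<95);print("rim slope",np.polyfit(Y[mm],X[mm],1))
E
```

```text
[(-122, 405), (-118, 842), (110, 55), (114, 682), (118, 75)]
[(73, 111), (76, 575), (79, 692)]
40.841204655020704 [-114.85222599   -6.57500952] [-34.93891459  69.7934174 ]
rim slope [-5.18952540e-04  7.88540131e+01]
```

Bay walls and yaw match the box model to about 1 mm. Lowering the case.

Call:
jog_arm(commands="1 0 0 -0.08 0 0 0; 1 0 0 -0.1 0 0 0; 1 0 0 -0.06 0 0 0; 1 0 0 0 0 0 0; 1 0 0 -0.014 0 0 0")

```text
clock: 5.8
position: [0.585, 0.2132, 0.0553]
ee_rot: [-3.135, -0.204, -0.002]
force: [0.1, 0.2, -2.4]
width: 0.563
```

Call:
jog_arm(commands="1 0 0 -0.012 0 0 0; 1 0 0 -0.005 0 0 0; 1 0 0 0 0 0 0; 1 0 0 0 0 0 0; 1 0 0 0 0 0 0")

```text
clock: 6.3
position: [0.5844, 0.2135, 0.0498]
ee_rot: [-3.135, -0.205, -0.001]
force: [-0.1, 0.1, -2.1]
width: 0.563
```

Call:
jog_arm(commands="1 0 0 -0.003 0 0 0; 1 0 0 -0.003 0 0 0; 1 0 0 0 0 0 0; 1 0 0 0 0 0 0; 1 0 0 0 0 0 0")

```text
clock: 6.8
position: [0.5845, 0.2136, 0.049]
ee_rot: [-3.134, -0.204, -0.001]
force: [-4.6, -1.7, 12.8]
width: 0.564
```

Call:
jog_arm(commands="-0.3 0 0 0 0 0 0; -0.3 0 0 0 0 0 0; -0.3 0 0 0 0 0 0; -0.3 0 0 0.04 0 0 0; -0.3 0 0 0.08 0 0 0")

```text
clock: 7.3
position: [0.5831, 0.213, 0.083]
ee_rot: [3.134, 0.205, -0.005]
force: [-0.6, 0.2, 0.4]
width: 0.647
```

Call:
jog_arm(commands="-0.3 0 0 0.15 0 0 0; -0.3 0 0 0.15 0 0 0; -1 0 -0.04 0.1 0 0 0; -1 -0.05 -0.1 0 0 0 0; -1 -0.07 -0.14 0 0 0 -0.0055")

```text
clock: 7.8
position: [0.5492, 0.1305, 0.2054]
ee_rot: [-3.136, -0.155, -0.006]
force: [1.6, -1.1, -0.5]
width: 0.861
```

```bash
python3 - <<'E'
from cell import viewer,status
from h import *
print(status.observe()["position"])
for n in("top","side"):
    W=cloud(viewer.get_image(n)); 
    a=np.radians(7.3); by=np.array([-np.cos(a),-np.sin(a)]); bx=np.array([-np.sin(a),np.cos(a)]); C=np.array([.525,.216])
    q=(W[...,:2]-C); X=q@bx*1000; Y=q@by*1000; Z=W[...,2]*1000
    m=(abs(X)<66)&(Y<-12)&(Y>-105)&(Z>57)&(Z<90); print(n,m.sum())
    if m.sum()>20: print(np.percentile(X[m],[2,98]),np.percentile(Y[m],[2,98]),np.percentile(Z[m],[5,50,95]))
E
```

```text
[0.54919442 0.13054437 0.20538411]
top 51
[ 1.530819   18.33975524] [-54.25493491 -32.00515343] [60.67089382 68.67687914 71.58490749]
side 330
[-57.54971847  30.78260986] [-83.37991112 -32.38532508] [59.45817752 68.18556548 70.67783407]
```

The case lies flat with its top at 68 mm, centred in the bay. Next, the jar.

Call:
jog_arm(commands="-1 -0.0645 -0.1294 0 0 0 0; -1 -0.0645 -0.1294 0 0 0 0; -1 -0.0645 -0.1294 0 0 0 0; -1 -0.0645 -0.1294 0 0 0 0; -1 -0.0645 -0.1294 0 0 0 0")

```text
clock: 8.4
position: [0.4506, -0.0662, 0.2043]
ee_rot: [-3.138, -0.15, -0.001]
force: [0.2, -0.4, 0.1]
width: 1.002
```

Call:
jog_arm(commands="-1 -0.0645 -0.129 0 0 0 0; -1 0 0 -0.15 0 0 0; -1 0 0 -0.1 0 0 0; -1 0 0 0 0 0 0; -1 0 0 0 0 0 0")

```text
clock: 8.9
position: [0.4322, -0.1036, 0.1294]
ee_rot: [3.138, 0.15, -0.001]
force: [0.6, 0.5, -0.9]
width: 1.004
```

```bash
python3 - <<'E'
from cell import viewer,status
from h import *
d=viewer.get_image("wrist"); print(status.observe()["position"])
W=cloud(d); m=(np.hypot(W[...,0]-.433,W[...,1]+.1025)<.045)&(W[...,2]>.052)&(W[...,2]<.075)
print(m.sum(),rect(W[m]),np.percentile(W[m][:,2],[10,50,90]))
E
```

```text
[ 0.43301982 -0.1035702   0.12996692]
3254 (array([ 433.5, -102.5]), array([46.8, 47.2]), 8.2) [0.05887371 0.05981746 0.06065733]
```

Wrist view: jar at (0.4335, -0.1025), top at 60 mm. Descending 110 mm and gripping.

Call:
jog_arm(commands="-1 0 0.003 -0.12 0 0 0; -1 0 0 -0.13 0 0 0; -1 0 0 -0.08 0 0 0; -1 0 0 -0.036 0 0 0; -1 0 0 0 0 0 0")

```text
clock: 9.45
position: [0.4327, -0.1023, 0.0191]
ee_rot: [-3.138, -0.151, -0.0]
force: [-0.2, -0.2, -0.8]
width: 1.001
```

Call:
jog_arm(commands="1 0 0 0 0 0 0; 1 0 0 0 0 0 0; 1 0 0 0 0 0 0; 1 0 0 0 0 0 0; 1 0 0 0 0 0 0", force=25)

```text
clock: 9.95
position: [0.4324, -0.1023, 0.0192]
ee_rot: [-3.138, -0.151, -0.001]
force: [0.2, -0.4, 0.5]
width: 0.616
```

Call:
jog_arm(commands="1 0 0 0 0 0 0; 1 0 0 0 0 0 0; 1 0 0 0.06 0 0 0; 1 0 0 0.13 0 0 0; 1 0 0 0.16 0 0 0")

```text
clock: 10.45
position: [0.4304, -0.1025, 0.1238]
ee_rot: [3.138, 0.15, -0.007]
force: [1.6, 1.6, -0.6]
width: 0.575
```

Call:
jog_arm(commands="1 0.017 0.08 0.03 0 0 0; 1 0.017 0.15 0 0 0 0.005; 1 0.017 0.16 0 0 0 0; 1 0.017 0.16 0 0 0 0; 1 0.017 0.16 0 0 0 0")

```text
clock: 10.95
position: [0.4572, 0.1124, 0.1328]
ee_rot: [-3.135, -0.199, 0.0]
force: [1.1, -0.6, -2.5]
width: 0.574
```

Call:
jog_arm(commands="1 0.017 0.16 0 0 0 0; 1 0.017 0.1 0 0 0 0; 1 0 0.033 0 0 0 0; 1 0 0 0 0 0 0; 1 0 0 0 0 0 0")

```text
clock: 11.45
position: [0.4675, 0.1968, 0.1326]
ee_rot: [3.134, 0.198, -0.001]
force: [0.3, 0.4, -1.2]
width: 0.573
```

Call:
jog_arm(commands="1 0 0 -0.08 0 0 0; 1 0 0 -0.1 0 0 0; 1 0 0 -0.08 0 0 0; 1 0 0 -0.03 0 0 0; 1 0 0 0 0 0 0")

```text
clock: 11.95
position: [0.4673, 0.1965, 0.0452]
ee_rot: [3.134, 0.196, -0.003]
force: [-0.0, 0.0, -1.4]
width: 0.573
```

Call:
jog_arm(commands="1 0 0 -0.025 0 0 0; 1 0 0 -0.012 0 0 0; 1 0 0 -0.006 0 0 0; 1 0 0 0 0 0 0; 1 0 0 0 0 0 0")

```text
clock: 12.45
position: [0.468, 0.1986, 0.0332]
ee_rot: [-3.135, -0.2, -0.001]
force: [-1.0, 0.3, -1.1]
width: 0.576
```

Call:
jog_arm(commands="1 0 0 -0.003 0 0 0; 1 0 0 -0.003 0 0 0; 1 0 0 0 0 0 0; 1 0 0 0 0 0 0; 1 0 0 0 0 0 0")

```text
clock: 12.95
position: [0.4679, 0.1985, 0.0312]
ee_rot: [-3.135, -0.2, -0.0]
force: [0.2, 0.3, -2.4]
width: 0.573
```

Call:
jog_arm(commands="1 0 0 -0.003 0 0 0; 1 0 0 0 0 0 0; 1 0 0 -0.002 0 0 0; 1 0 0 0 0 0 0; 1 0 0 0 0 0 0")

```text
clock: 13.45
position: [0.4679, 0.1985, 0.0301]
ee_rot: [-3.135, -0.199, -0.0]
force: [-2.4, -0.5, 6.8]
width: 0.573
```

Call:
jog_arm(commands="-0.35 0 0 0 0 0 0; -0.35 0 0 0 0 0 0; -0.35 0 0 0 0 0 0; -0.35 0 0 0.06 0 0 0; -0.35 0 0 0.14 0 0 0")

```text
clock: 13.95
position: [0.4659, 0.1976, 0.088]
ee_rot: [3.132, 0.2, -0.008]
force: [0.6, 0.5, 0.0]
width: 0.674
```

Call:
jog_arm(commands="-0.35 0 0 0.16 0 0 0; 0 0 0 0.16 0 0 0; 1 0 0 0.16 0 0 0; 1 0 0 0.16 0 0 0; 1 0 0 0.16 0 0 0")

```text
clock: 14.45
position: [0.4675, 0.1981, 0.3318]
ee_rot: [-3.135, -0.199, -0.0]
force: [1.5, 0.6, -0.7]
width: 0.379
```

```bash
cat > b.py <<'E'
from h import *
a=np.radians(7.3); by=np.array([-np.cos(a),-np.sin(a)]); bx=np.array([-np.sin(a),np.cos(a)]); C=np.array([.525,.216])
def box(W):
    q=(W[...,:2]-C); return q@bx*1000,q@by*1000,W[...,2]*1000
E
python3 - <<'E'
from cell import viewer,status
import cv2
from b import *
print(status.observe()["position"])
im=[]
for n in("wrist","side"):
    d=viewer.get_image(n);im.append(d["pixels"][:,:,::-1]);X,Y,Z=box(cloud(d))
    for k,m in dict(jar=(abs(X)<66)&(Y>12)&(Y<105)&(Z>55)&(Z<90),case=(abs(X)<66)&(Y<-12)&(Y>-105)&(Z>57)&(Z<90)).items():
        if m.sum()>20: print(n,k,m.sum(),np.percentile(X[m],[2,98]),np.percentile(Y[m],[2,98]),np.percentile(Z[m],[5,50,95]))
    m=(X>70)&(X<150)&(Y>-90)&(Y<90)&(Z>95)&(Z<225)
    if m.sum()>50: print(n,"lid",m.sum(),[(int(z),np.round(np.percentile(X[m&(abs(Z-z)<8)],[5,50,95]),1)) for z in(110,150,190,220)],Z[(X>70)&(X<150)&(abs(Y)<90)&(Z<260)].max())
cv2.imwrite("pics/w3.png",np.hstack([im[0],im[1][0:384,80:368]]))
E
```

```text
[0.46747404 0.19806804 0.33175931]
wrist jar 1079 [-32.02440428  11.81112635] [37.76396518 78.76296801] [69.01752265 70.82064628 72.09819876]
wrist case 2919 [-54.27265032  33.10872469] [-83.69080814 -32.86653412] [63.97179627 68.75673179 70.14113727]
wrist lid 5617 [(110, array([83.6, 84.3, 85. ])), (150, array([87.5, 88.2, 89.1])), (190, array([91.2, 92.1, 92.8])), (220, array([ 94.5,  95.7, 114.8]))] 242.54073309524435
side jar 179 [-34.74835975  10.42541665] [38.13225503 81.86501081] [57.35162459 69.92389605 72.29861771]
side case 327 [-57.43006164  29.62443765] [-83.61351615 -32.06799626] [60.68947798 68.17489896 70.41755222]
side lid 1892 [(110, array([82.9, 85.8, 88.6])), (150, array([85.9, 88.9, 91.5])), (190, array([89. , 92.2, 95.7])), (220, array([92.2, 95. , 98.3]))] 243.72972957229814
```

View pics/w3.png

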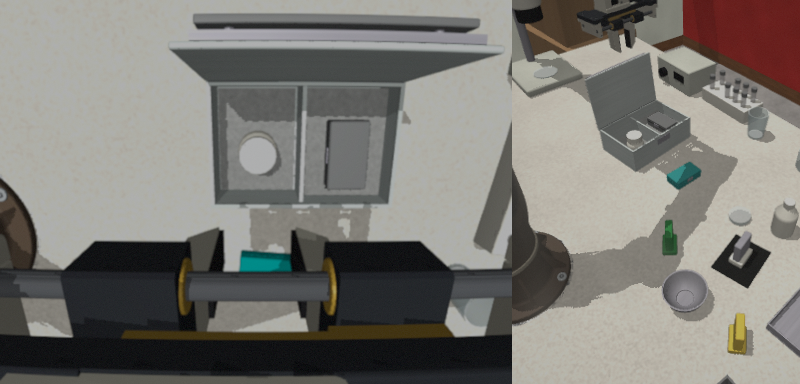

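Jar at (-10, 58) and case at (-11, -58) in the box frame, both upright and below the rim. The lid is at θ≈1.67 rad. I'll move over behind the lid.

Call:
jog_arm(commands="1 0.031 0.1427 0 0 0 0; 1 0.031 0.1427 0 0 0 0; 1 0.031 0.1427 0 0 0 0; 1 0.031 0.1427 0 0 0 0; 1 0 0 0 0 0 0")

```text
clock: 15.05
position: [0.5034, 0.3767, 0.3271]
ee_rot: [3.134, 0.212, -0.003]
force: [0.2, 0.4, -0.5]
width: 0.003
```

Call:
jog_arm(commands="1 0 0 -0.14 0 0 0; 1 0 0 -0.14 0 0 0; 1 0 0 -0.14 0 0 0; 1 0 0 0 0 0 0; 1 0 0 0 0 0 0")

```text
clock: 15.55
position: [0.5051, 0.3693, 0.2041]
ee_rot: [3.134, 0.199, -0.001]
force: [-0.3, -0.7, 1.1]
width: 0.007
```

Call:
jog_arm(commands="1 0.0123 -0.096 -0.0167 0 0 0; 1 0.0123 -0.096 -0.0233 0 0 0; 1 0.0064 -0.0496 -0.005 0 0 0; 1 0.0064 -0.0496 -0.005 0 0 0; 1 0.0059 -0.0463 -0.0167 0 0 0")

```text
clock: 16.05
position: [0.5192, 0.2688, 0.1852]
ee_rot: [-3.133, -0.201, -0.004]
force: [0.2, 3.0, 1.8]
width: 0.007
```

Call:
jog_arm(commands="1 0.0059 -0.0463 -0.0167 0 0 0; 1 0.0053 -0.0413 -0.0283 0 0 0; 1 0.0053 -0.0413 -0.0283 0 0 0; 1 0.0042 -0.0331 -0.0383 0 0 0; 1 0.0042 -0.0331 -0.0383 0 0 0")

```text
clock: 16.55
position: [0.5253, 0.209, 0.1374]
ee_rot: [3.135, 0.199, -0.001]
force: [-0.0, 2.2, 1.2]
width: 0.005
```

Call:
jog_arm(commands="1 0.0038 -0.0298 -0.06 0 0 0; 1 0.0025 -0.0198 -0.0633 0 0 0; 1 0.0013 -0.0099 -0.04 0 0 0; 1 0 0 -0.017 0 0 0; 1 0 0 0 0 0 0")

```text
clock: 17.05
position: [0.5274, 0.191, 0.0842]
ee_rot: [3.134, 0.198, -0.002]
force: [-0.0, 0.0, 0.9]
width: 0.009
```

Call:
jog_arm(commands="1 0 0 -0.005 0 0 0; 1 0 0 -0.005 0 0 0; 1 0 0 0 0 0 0; 1 0 0 0 0 0 0; 1 0 0 0 0 0 0")

```text
clock: 17.55
position: [0.5279, 0.1916, 0.0836]
ee_rot: [-3.134, -0.199, -0.0]
force: [-10.1, -4.5, 28.4]
width: 0.005
```

The lid is firmly stopped: tip at 83.6 mm with a 28 N reaction. Retreating and going to the press.

Call:
jog_arm(commands="1 0 0 0.06 0 0 0; 1 0 0 0.16 0 0 0; 1 0 0 0.16 0 0 0; -0.2 -0.0279 -0.12 0.03 0 0 -0.0228; -0.2 -0.0279 -0.148 0 0 0 -0.0228")

```text
clock: 18.05
position: [0.5125, 0.1131, 0.2067]
ee_rot: [-3.129, 0.251, -0.007]
force: [1.4, -0.9, -0.0]
width: 0.129
```

Call:
jog_arm(commands="-0.2 -0.0279 -0.148 0 0 0 -0.0228; -0.2 -0.0279 -0.148 0 0 0 -0.0228; -0.2 -0.0279 -0.148 0 0 0 -0.0228; -0.2 -0.0279 -0.148 0 0 0 -0.0228; -0.2 -0.0279 -0.148 0 0 0 -0.0228")

```text
clock: 18.55
position: [0.4688, -0.1117, 0.2048]
ee_rot: [-2.841, 1.339, -0.001]
force: [1.2, -0.3, 0.1]
width: 0.559
```

Call:
jog_arm(commands="-0.2 -0.0279 -0.148 0 0 0 -0.0228; -0.2 -0.0279 -0.148 0 0 0 -0.0228; -0.2 -0.0279 -0.148 0 0 0 -0.0228; -0.2 -0.0279 -0.148 0 0 0 0; -0.2 0 0 0 0 0 0")

```text
clock: 19.05
position: [0.4328, -0.2951, 0.2054]
ee_rot: [2.484, -1.918, 0.005]
force: [0.0, 0.4, -0.2]
width: 0.601
```

```bash
python3 - <<'E'
from cell import viewer,status
import cv2
from b import *
s=status.observe();print(s["position"],s["ee_rot"],s["joints"])
im=[]
for n in("wrist","top","side"):
    d=viewer.get_image(n);im.append(d["pixels"][:,:,::-1]);W=cloud(d);X,Y,Z=box(W)
    m=(X>-95)&(X<90)&(abs(Y)<125)&(Z>72)&(Z<92)
    if m.sum()>300: print(n,"lid z",m.sum(),np.percentile(Z[m],[5,50,95]),"fit",np.linalg.lstsq(np.c_[X[m],np.ones(m.sum())],Z[m],rcond=None)[0])
    m=(X>-100)&(X<-30)&(abs(Y)<125)&(Z>96)&(Z<112)
    if m.sum()>100: print(n,"strip",m.sum(),np.percentile(X[m],[2,98]),np.percentile(Y[m],[1,99]),np.median(Z[m]),rect(W[m]))
    m=(np.hypot(W[...,0]-.436,W[...,1]+.2975)<.045)&(Z>62)&(Z<85)
    if m.sum()>20: print(n,"fin",rect(W[m]),np.median(Z[m]))
cv2.imwrite("pics/w4.png",np.hstack([im[0],im[2][0:384,80:368]]))
E
```

```text
[ 0.43280742 -0.29511565  0.2054329 ] [ 2.48380231 -1.91813278  0.00491757] [-0.24849995  0.41521992  1.0255798   1.9030015  -0.40585113  1.04764134
 -0.36802027]
wrist fin (array([ 436.9, -298. ]), array([54.4, 17.9]), 15.7) 75.59814999674445
top lid z 5153 [79.59953087 83.59126641 88.11274284] fit [-1.37855024e-02  8.38437291e+01]
top strip 863 [-75.93574715 -50.36296184] [-103.01508507  103.67106192] 103.6426490524589 (array([533. , 153.4]), array([210.7,  28. ]), 7.0)
side lid z 2126 [79.85439965 83.38415936 87.15563579] fit [-3.35546206e-04  8.33256862e+01]
side strip 437 [-78.63479631 -52.07990961] [-103.53454262  105.14284385] 102.76122620217058 (array([532.7, 151.7]), array([211.1,  30.3]), 6.8)
side fin (array([ 436.4, -297.8]), array([55.4, 18.2]), 15.1) 74.27689399009358
```

View pics/w4.png

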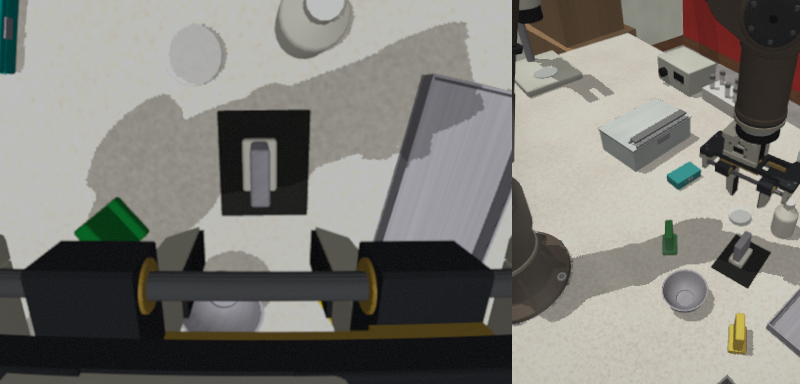

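The lid is flat and shut. The strip centre is at (0.533, 0.1525), top at 103.5 mm. The fin is at (0.4367, -0.298), yaw 15.5°. Descending to grip it.

Call:
jog_arm(commands="-0.2 0.012 -0.009 0 0 0 0.0024; -0.2 0 0 0 0 0 0; -0.2 0 0 -0.15 0 0 0; -0.2 0 0 0 0 0 0; -0.2 0 0 0 0 0 0")

```text
clock: 19.7
position: [0.4392, -0.2899, 0.1597]
ee_rot: [2.511, -1.888, -0.003]
force: [-0.0, 0.7, 0.8]
width: 0.598
```

Call:
jog_arm(commands="-0.2 0 0 -0.15 0 0 0; -0.2 0 0 -0.15 0 0 0; -0.2 0 0 -0.08 0 0 0; -0.2 0 0 -0.04 0 0 0; -0.2 0 0 0 0 0 0")

```text
clock: 20.2
position: [0.4397, -0.2907, 0.0338]
ee_rot: [2.511, -1.889, -0.0]
force: [-0.1, -0.3, 0.9]
width: 0.598
```

Call:
jog_arm(commands="-0.2 -0.01 -0.0243 0 0 0 -0.0017; -0.2 0 0 0 0 0 0; -0.2 0 0 0 0 0 0; 1 0 0 0 0 0 0; 1 0 0 0 0 0 0", force=40)

```text
clock: 20.7
position: [0.4366, -0.2978, 0.0339]
ee_rot: [-2.5, 1.902, -0.001]
force: [0.4, -1.3, 0.3]
width: 0.475
```

Call:
jog_arm(commands="1 0 0 0 0 0 0; 1 0 0 0 0 0 0; 1 0 0 0 0 0 0; 1 0 0 0 0 0 0; 1 0 0 0 0 0 0")

```text
clock: 21.2
position: [0.4363, -0.2978, 0.0335]
ee_rot: [2.5, -1.902, -0.0]
force: [0.4, -0.6, -0.1]
width: 0.191
```

Call:
jog_arm(commands="1 0 0 0.08 0 0 0; 1 0 0 0.14 0 0 0; 1 0 0 0.15 0 0 0; 1 0 0 0.15 0 0 0; 1 0.004 0.08 0.035 0 0 0")

```text
clock: 21.7
position: [0.4383, -0.2784, 0.2047]
ee_rot: [2.495, -1.908, 0.012]
force: [0.9, 0.1, -2.6]
width: 0.194
```

Call:
jog_arm(commands="1 0.004 0.14 0 0 0 -0.0076; 1 0.004 0.15 0 0 0 -0.0076; 1 0.004 0.15 0 0 0 -0.0076; 1 0.004 0.15 0 0 0 0; 1 0.004 0.15 0 0 0 0")

```text
clock: 22.2
position: [0.443, -0.0501, 0.2]
ee_rot: [-2.357, 2.077, 0.001]
force: [2.2, 0.4, -1.5]
width: 0.196
```

Call:
jog_arm(commands="1 0.004 0.15 0 0 0 0; 1 0.004 0.15 0 0 0 0; 1 0.004 0.15 0 0 0 0; 1 0.004 0.1 0 0 0 0; 1 0.004 0.05 0 0 0 0")

```text
clock: 22.7
position: [0.4489, 0.1313, 0.1997]
ee_rot: [2.361, -2.071, -0.001]
force: [0.6, -0.1, -0.8]
width: 0.194
```

Call:
jog_arm(commands="1 0 0 0 0 0 0; 1 0 0 0 0 0 0; 1 0 0 0 0 0 0; 1 0 0 0 0 0 0; 1 0 0 0 0 0 0")

```text
clock: 23.2
position: [0.4496, 0.1271, 0.2002]
ee_rot: [-2.355, 2.078, 0.0]
force: [0.8, 0.1, -0.7]
width: 0.192
```

```bash
python3 - <<'E'
from cell import viewer,status
import cv2
from b import *
s=status.observe();print(s["position"],s["ee_rot"],np.round(s["joints"],3),s["force"])
im=[]
for n in("wrist","side"):
    d=viewer.get_image(n);im.append(d["pixels"][:,:,::-1])
cv2.imwrite("pics/w5.png",np.hstack([im[0],im[1][0:384,80:368]]))
E
```

```text
[0.44961989 0.12711173 0.20017758] [-2.35541902e+00  2.07839585e+00  2.13616388e-04] [-1.295  0.358  1.195  2.037 -0.397  1.005 -1.348] [ 0.81621383  0.13755255 -0.74095395]
```

View pics/w5.png

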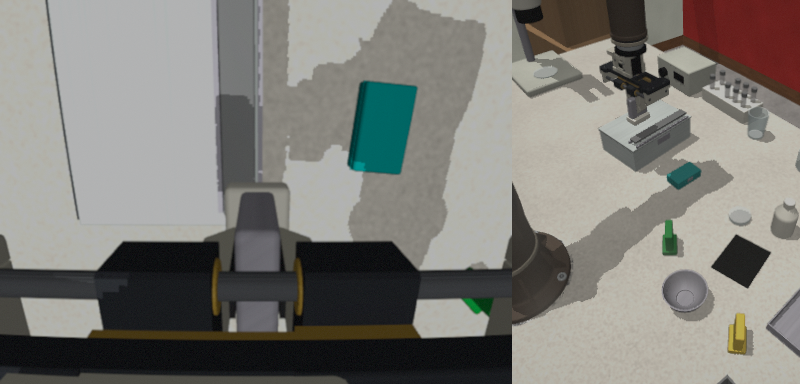

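The press is held upright, above and just beside the strip's near end. Aligning and descending to just above the strip.

Call:
jog_arm(commands="1 -0.0033 0.0487 0 0 0 0; 1 0 0 -0.1 0 0 0; 1 0 0 -0.08 0 0 0; 1 0 0 -0.023 0 0 0; 1 0 0 0 0 0 0")

```text
clock: 23.8
position: [0.4481, 0.1428, 0.1387]
ee_rot: [2.356, -2.075, -0.0]
force: [0.7, -0.0, -1.4]
width: 0.194
```

Call:
jog_arm(commands="1 0 0 -0.008 0 0 0; 1 0 0 -0.005 0 0 0; 1 0 0 -0.005 0 0 0; 1 0 0 0 0 0 0; 1 0 0 0 0 0 0")

```text
clock: 24.3
position: [0.4486, 0.1428, 0.134]
ee_rot: [-2.357, 2.076, 0.0]
force: [0.6, 1.4, -1.5]
width: 0.192
```

Call:
jog_arm(commands="1 0 0 -0.005 0 0 0; 1 0 0 -0.005 0 0 0; 1 0 0 -0.003 0 0 0; 1 0 0 0 0 0 0; 1 0 0 0 0 0 0")

```text
clock: 24.8
position: [0.4487, 0.1428, 0.13]
ee_rot: [-2.357, 2.076, -0.0]
force: [0.2, 1.2, 2.1]
width: 0.193
```

Call:
jog_arm(commands="1 0 0 -0.004 0 0 0; 1 0 0 0 0 0 0; 1 0 0 0 0 0 0; 1 0.016 0.002 0 0 0 0; 1 0.025 0.0032 0 0 0 0")

```text
clock: 25.3
position: [0.4603, 0.1442, 0.1285]
ee_rot: [2.357, -2.076, -0.002]
force: [-2.7, -1.3, 2.8]
width: 0.196
```

```bash
python3 -c "
from cell import status
s=status.observe();print(s['joints'],s['force'],s['ft_torque'],s['position'])"
```

```text
[-1.16596606  0.48479432  1.04498955  2.08513777 -0.55118525  0.87927797
 -1.24547434] [-2.6699301  -1.29455357  2.79482795] [-0.12246253  0.66994805 -0.02883221] [0.46032219 0.14423659 0.12847898]
```

Call:
jog_arm(commands="1 0.0265 0.0034 0 0 0 0; 1 0.0265 0.0034 0 0 0 0; 1 0.0265 0.0034 0 0 0 0; 1 0.0265 0.0034 0 0 0 0; 1 0.0265 0.0034 0 0 0 0")

```text
clock: 25.8
position: [0.5013, 0.1493, 0.1286]
ee_rot: [2.357, -2.077, 0.0]
force: [-2.3, 0.1, 2.7]
width: 0.194
```

Call:
jog_arm(commands="1 0.0265 0.0034 0 0 0 0; 1 0.0265 0.0034 0 0 0 0; 1 0.0265 0.0034 0 0 0 0; 1 0.0265 0.0034 0 0 0 0; 1 0.0265 0.0034 0 0 0 0")

```text
clock: 26.3
position: [0.541, 0.1545, 0.1287]
ee_rot: [2.358, -2.076, 0.0]
force: [-3.0, -0.1, 3.6]
width: 0.197
```

Call:
jog_arm(commands="1 0.0265 0.0034 0 0 0 0; 1 0.0265 0.0034 0 0 0 0; 1 0.0265 0.0034 0 0 0 0; 1 0.0265 0.0034 0 0 0 0; 1 0.0265 0.0034 0 0 0 0")

```text
clock: 26.8
position: [0.5807, 0.1596, 0.1286]
ee_rot: [2.357, -2.076, -0.0]
force: [-2.7, 0.3, 3.6]
width: 0.194
```

Call:
jog_arm(commands="1 0.0265 0.0034 0 0 0 0; 1 0.0265 0.0034 0 0 0 0; 1 0.0265 0.0034 0 0 0 0; 1 0.0265 0.0034 0 0 0 0; 1 0.0165 0.002 0 0 0 0")

```text
clock: 27.3
position: [0.6176, 0.1643, 0.1287]
ee_rot: [-2.358, 2.076, -0.0]
force: [-1.8, -0.7, 3.6]
width: 0.195
```

Call:
jog_arm(commands="1 0 0 0 0 0 0; 1 0 0 0 0 0 0; 1 0 0 0 0 0 0; 1 0 0 0 0 0 0; 1 0 0 0.02 0 0 0")

```text
clock: 27.8
position: [0.6161, 0.1643, 0.1342]
ee_rot: [2.357, -2.076, -0.001]
force: [0.2, -0.4, -1.9]
width: 0.193
```

Call:
jog_arm(commands="1 0 0 0.04 0 0 0; 1 0 0 0.08 0 0 0; 1 0 0 0.1 0 0 0; 1 0 0 0 0 0 0; 1 0 0 0 0 0 0")

```text
clock: 28.3
position: [0.6166, 0.1643, 0.2014]
ee_rot: [-2.357, 2.076, 0.0]
force: [-0.2, -0.1, -2.3]
width: 0.195
```

Call:
jog_arm(commands="1 -0.0346 -0.08 0 0 0 0.0076; 1 -0.0546 -0.14 0 0 0 0.0076; 1 -0.0546 -0.14 0 0 0 0.0076; 1 -0.0546 -0.14 0 0 0 0; 1 -0.0546 -0.14 0 0 0 0")

```text
clock: 28.8
position: [0.539, -0.0288, 0.1997]
ee_rot: [2.5, -1.901, -0.003]
force: [0.8, -0.2, -0.9]
width: 0.193
```

Call:
jog_arm(commands="1 -0.0546 -0.14 0 0 0 0; 1 -0.0546 -0.14 0 0 0 0; 1 -0.0546 -0.14 0 0 0 0; 1 -0.0546 -0.14 0 0 0 0; 1 -0.0546 -0.14 0 0 0 0")

```text
clock: 29.3
position: [0.4574, -0.2384, 0.1998]
ee_rot: [2.5, -1.902, -0.003]
force: [0.4, 0.4, -2.2]
width: 0.195
```

Call:
jog_arm(commands="1 -0.0546 -0.12 0 0 0 0; 1 -0.02 -0.08 0 0 0 0; 1 0 0 0 0 0 0; 1 0 0 0 0 0 0; 1 0 0 0 0 0 0")

```text
clock: 29.8
position: [0.4368, -0.2962, 0.1999]
ee_rot: [-2.501, 1.9, 0.003]
force: [0.5, 0.5, -2.3]
width: 0.197
```

Call:
jog_arm(commands="1 0 -0.008 -0.12 0 0 0; 1 0 0 -0.15 0 0 0; 1 0 0 -0.15 0 0 0; 1 0 0 -0.09 0 0 0; 1 0 0 0 0 0 0")

```text
clock: 30.3
position: [0.4351, -0.2971, 0.0444]
ee_rot: [2.501, -1.899, -0.011]
force: [-0.5, 0.8, -1.3]
width: 0.193
```

Call:
jog_arm(commands="1 0 0 -0.02 0 0 0; 1 0 0 -0.01 0 0 0; 1 0 0 -0.005 0 0 0; 1 0 0 0 0 0 0; 1 0 0 0 0 0 0")

```text
clock: 30.8
position: [0.4371, -0.3004, 0.0378]
ee_rot: [-2.5, 1.902, -0.002]
force: [-0.3, 0.4, -1.9]
width: 0.195
```

Call:
jog_arm(commands="1 0 0 -0.005 0 0 0; 1 0 0 -0.004 0 0 0; 1 0 0 0 0 0 0; 1 0 0 0 0 0 0; 1 0 0 0 0 0 0")

```text
clock: 31.3
position: [0.4366, -0.3002, 0.0345]
ee_rot: [2.5, -1.902, -0.0]
force: [-0.5, -0.1, -1.6]
width: 0.194
```

Call:
jog_arm(commands="1 0 0 -0.004 0 0 0; 1 0 0 0 0 0 0; 1 0 0 0 0 0 0; 1 0 0 0 0 0 0; 1 0 0 0 0 0 0")

```text
clock: 31.8
position: [0.4368, -0.3003, 0.0335]
ee_rot: [-2.5, 1.902, -0.001]
force: [-1.4, 0.5, 5.5]
width: 0.194
```

Contact with the mat (5.5 N). Releasing and backing off.

Call:
jog_arm(commands="-0.2 0 0 0 0 0 0; -0.2 0 0 0 0 0 0; -0.2 0 0 0 0 0 0; -0.2 0 0 0 0 0 0; -0.2 0 0 0.04 0 0 0")

```text
clock: 32.3
position: [0.4359, -0.2996, 0.0446]
ee_rot: [2.5, -1.902, -0.004]
force: [0.8, 0.1, 1.0]
width: 0.571
```

Call:
jog_arm(commands="-0.2 0 0 0.1 0 0 0; -0.2 0 0 0.16 0 0 0; -0.2 0 0 0.16 0 0 0; -0.2 0 0 0.16 0 0 0; -0.2 0 0 0 0 0 0")

```text
clock: 32.8
position: [0.4385, -0.303, 0.2256]
ee_rot: [-2.498, 1.903, -0.014]
force: [-0.4, -0.1, 0.2]
width: 0.596
```

Call:
jog_arm(commands="-0.2 0 0 0 0 0 0; -0.2 0 0 0 0 0 0; -0.2 0 0 0 0 0 0; -0.2 0 0 0 0 0 0; -0.2 0 0 0 0 0 0")

```text
clock: 33.3
position: [0.4363, -0.3001, 0.2187]
ee_rot: [2.499, -1.902, -0.002]
force: [-0.1, -0.2, 0.3]
width: 0.602
```

```bash
python3 - <<'E'
from cell import viewer,status
import cv2
from b import *
s=status.observe();print(s["position"],s["force"],s["width"])
im=[]
for n in("wrist","side"):
    d=viewer.get_image(n);im.append(d["pixels"][:,:,::-1]);W=cloud(d);X,Y,Z=box(W)
    m=(X>-40)&(X<80)&(abs(Y)<115)&(Z>72)&(Z<92)
    if m.sum()>300: print(n,"lid z,slope",np.median(Z[m]),np.linalg.lstsq(np.c_[X[m],np.ones(m.sum())],Z[m],rcond=None)[0])
    m=(X>-75)&(X<-53)&(abs(Y)<100)&(Z>94)&(Z<112)
    if m.sum()>100: print(n,"strip z",np.median(Z[m]))
    m=(np.hypot(W[...,0]-.437,W[...,1]+.3)<.045)&(Z>62)&(Z<85)
    if m.sum()>20: print(n,"fin",rect(W[m]),np.percentile(Z[m],[10,50,90]))
cv2.imwrite("pics/w6.png",np.hstack([im[0],im[1][0:384,80:368]]))
E
```

```text
[ 0.43627965 -0.30008279  0.21866119] [-0.14594638 -0.18952217  0.2813859 ] 0.6015799872912124
wrist fin (array([ 438. , -300.8]), array([53.4, 17.3]), 15.3) [74.0919129  75.57494384 76.56905885]
side lid z,slope 83.52475634397916 [5.39341033e-03 8.33936329e+01]
side strip z 103.09610001181716
side fin (array([ 436.5, -300.7]), array([54.5, 18.2]), 14.3) [65.46084784 74.33127784 76.54270294]
```

View pics/w6.png

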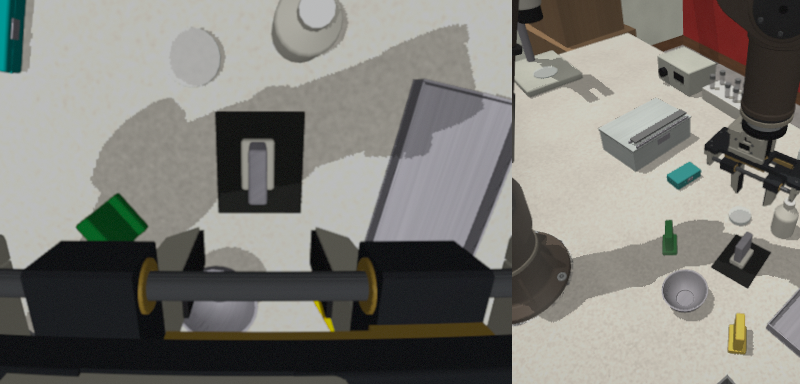

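The press stands upright in the middle of its mat (wrist view, about (258,165)). The lid is flat and shut, the strip is out, the bystanders look unmoved, and the gripper is clear. Handing in.

```bash
python3 -c "
from cell import arm
print(arm.sign_off())"
```

```text
the job is handed in; nothing more can be done
None
```

I did every step and handed the job in at about 33 s of the 72 s allowed. The system gives no verdict.

- **Packing:** The case is on the raised floor with its top at about 69 mm. The jar is in the deeper near bay with its top at about 71 mm. Both are below the 77 mm rim and near the middle of their bays, checked before the lid was shut.
- **Lid:** I pushed it over and down until it stopped, with a 28 N reaction at the fingertips. At the end it measured flat (slope about 0.005) with its top at 83.5 mm.
- **Sealing stroke:** I made one stroke from about +85 mm to −85 mm along the strip at constant height. Measured contact force was roughly 4–6 N throughout, with about 4–5 mm of press-in. I had no direct reading of the strip, so the press-in figure comes from the tool height.
- **Press:** It is back upright on its mat, about 2 mm from the centre, with its top at 75.6 mm. The gripper is open about 180 mm above it and touches nothing.
- **Strip:** It has sprung back out; I measured 103.1 mm against the stated 104 mm, within camera error.

No check failed. The one disagreement was a tool position read too early while I approached the press, which left it 7 mm off sideways. I corrected that before gripping. I judged the bystanders unmoved by eye in the last pictures and did not measure them.

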